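Box up the angle brackets

ROBOT

A 7-joint arm with a two-finger parallel gripper is mounted at the origin on a cart in front of the work surface, level with it; the furniture and walls round the work are solid. World frame = base frame: x ahead of the robot, y to its left, z up, the work surface at z = 0. Lengths are in m, angles in rad, forces in N, time in s.
With the tool pointing down it reaches from about 0.4 to 0.85 m from the base axis. Payload 10.4 kg.
Tool frame: the origin (TCP) lies on the mounting face of the last link; the fingertips stand 173 mm ahead of it and the grasp point (between the pads) lies env.grasp_offset ahead of it (env.grasp_offset is the distance from the TCP to the grasp point, in m); z points along the fingers, y is the direction in which the jaws open and shut (so a half turn about z gives the same grasp; the last joint's range is limited). The gripper opens to 85 mm and grips with 20 to 120 N. Pads are 22 mm wide; open, the fingers measure 114 mm over their backs; the gripper's body (76 mm by 85 mm) begins 54 mm behind the grasp point. The pads swing forward as they close: fully open they stand 13 mm farther back than shut.
Start: joints at [-1.138, 0.332, -0.065, 1.46, 0.022, 1.35, -0.088], TCP at [0.275, 0.561, 0.405] pointing down, gripper open.
Joint ranges: [-2.6, 2.6], [-0.5, 2.12], [-1.47, 1.34], [0.16, 2.42], [-1.27, 4.41], [0.06, 2.06], [-2.6, 2.6]. Speed limits (rad/s): [2.22, 2.22, 2.79, 2.79, 3.14, 3.14, 3.14].

INTERFACE

Orientations are given as a 3x3 rotation matrix whose columns are the frame's x, y, z axes.
In Python, from bench import env gives the robot as it stands. The module is installed in compiled form; this text tells all that it offers. Calls block until the motion is done:
- env.move_pose(position, orientation): joint-space move of the TCP to a pose.
- env.move_l(position, attitude=None, feed=0.15): straight line of the TCP; attitude=None keeps the orientation; feed is the mean speed in m/s.
- env.move_joints(angles): joint-space move.
- env.set_gripper(opening, squeeze=None): opening from 0.0 (shut) to 1.0 (fully open); squeeze is the grip in N (None keeps the last); returns when the fingers have stopped.
- env.wait(seconds).
- env.inverse_kinematics(position, orientation): joint angles nearest the present ones, or None.
- env.get_image(name): name is "scene" or "top" or "wrist"; returns the picture (400x640x3 uint8, red, green, blue); there is no depth.
- env.camera_model(name): a dict with "fx", "fy", "cx", "cy" (pixels), "R" (3x3) and "t" (3): a world point X has camera coordinates R X + t. Camera axes: x right, y down, z forward; pixel columns grow to the right and rows downward; lengths in m; the calibration is good to about 2 mm. A picture is of the moment at which its call begins: read the wrist's pose just before it. camera_model takes no time and is no camera call; for the wrist camera it gives the pose at the moment of the call.
A pose or a line that the arm cannot do raises env.MotionError and nothing moves.
- env.finish_job(): hands the job in, once; it reports no verdict.
Readings, each from a call of its own:
- env.get_time_s(): time.
- env.get_joint_positions(): joint angles.
- env.get_qvel(): joint speeds.
- env.get_tau(): joint torques, N m.
- env.get_position(): TCP position.
- env.get_ee_rot(): TCP orientation.
- env.get_force(): force on the tool from outside, world axes, zero at the start.
- env.get_wrist_torque(): the same for the moment, N m.
- env.get_finger_gap(): opening from 0.0 (shut) to 1.0 (fully open).
Only numpy, scipy, OpenCV 4.12 (cv2) and the standard library are available. Lean on these libraries where they do the work, as an engineer would, in place of code of your own. Each camera call takes 0.05 s, during which the arm holds its last target. There are 200 camera calls.

TASK

Pack the loose short-lipped angle brackets away: stack the three on the one already lying in the storage base, each one level, lip up and turned end for end to the one below so that its plate lies beside the lip below instead of riding on it. Then put the cover over the pile so that it sits fully down inside the base's rim. Leave the bracket with the tall lip, the weight, the cup and the beaker where they are.

Things in the scene. Friction and masses are not known exactly. Their poses are not given: they have to be found in the camera images.
- base: Grey storage base fixed on the worktop: slab 136 (x) x 78 (y) mm, floor 8 mm above the worktop, round the edge a rim 6 mm wide that stands 6 mm above the floor; inside the rim 124 x 66 mm. Origin: centre of its underside; x along its length, z up.
- base_floor (a point): Centre of the base's floor, axes as the base. In the pile each layer is 12 mm higher than the one below, turned half a turn, its plain end about 3 mm short of the inner face of the lip below: the brackets' origins lie at x = -8.5, +8.5, -8.5, +8.5 mm from here, y = 0, lips at -x, +x, -x, +x. The pile of four is 97 mm long, 60 mm high.
- bracket_0: Aluminium L bracket already in the base, lip at the base's -x end. Plate 80 (x) x 40 (y) x 12 mm with an upstanding lip at its +x end: 14 mm thick (x +26 to +40 mm), 40 mm wide, top 24 mm above the underside. Origin: centre of the plate's underside; x towards the lip, z up. Centre of mass at x = +5 mm. Lifted across its 40 mm width, the fingertips beside the plate.
- bracket_0_lip (a point): Middle of the lip's top edge: bracket frame (+33, 0, +24) mm.
- cover: White box-shaped cover, open below, 118 (x) x 60 (y) x 70 (z) mm, inside 110 x 52 x 66 mm, on the worktop. On top a grey ridge grip 56 (x) x 14 (y) mm, 28 mm high, taken across its 14 mm. Origin: centre of its open lower edge; x along its length. Seated, it stands on the base's floor inside the rim, 3 mm to spare each side; a half turn makes no difference.
- cover_grip (a point): Centre of the top of the cover's ridge grip, 98 mm above its lower edge. A fixed balance stands between cover and base: x 0.45 to 0.74, y -0.32 to -0.12 m, 0.08 m high in front, its glass shield (x > 0.55) 0.17 m, its raised lid (x > 0.63) 0.32 m; carry the cover round in front of it. A fixed hotplate, 0.085 m high, stands at x > 0.46, y > 0.275 m.
- tall_bracket: The odd one, to be left alone: aluminium L bracket with the same 80 x 40 x 12 mm plate and a 14 mm thick lip at its +x end that stands 42 mm high. Origin and axes as bracket_0.
- weight_a: Bystander: bright calibration weight, 23 mm across, 48 mm high, origin under its centre.
- cup_a: Bystander: small white sample cup, 47 mm across, 39 mm high, origin under its centre.
- beaker_a: Bystander: glass beaker, 53 mm across, 69 mm high, origin under its centre.
- bracket_1: Same aluminium L bracket as bracket_0 (same size, origin, axes; 0.1-0.18 kg).
- bracket_1_lip (a point): Middle of the lip's top edge: bracket frame (+33, 0, +24) mm.
- bracket_2: Same aluminium L bracket as bracket_0 (same size, origin, axes; 0.1-0.18 kg).
- bracket_2_lip (a point): Middle of the lip's top edge: bracket frame (+33, 0, +24) mm.
- bracket_3: Same aluminium L bracket as bracket_0 (same size, origin, axes; 0.1-0.18 kg).
- bracket_3_lip (a point): Middle of the lip's top edge: bracket frame (+33, 0, +24) mm.
Not all that is in view belongs to the job. What is shaped like the bracket_2 but black is not meant.

How it is judged:
On the way, in this order (a step that is already met when the one before it is completed fails the run):
1. a short-lipped bracket lies level as layer 2 of the pile, lip to the +x end of the base (((z of bracket_1 in the frame of base_floor between 0.008 and 0.016 m and y of bracket_1 in the frame of base_floor between -0.01 and 0.01 m and angle between bracket_1's own z axis and vertical below 0.06 rad and x of bracket_1_lip in the frame of base_floor above 0.028 m) or (z of bracket_2 in the frame of base_floor between 0.008 and 0.016 m and y of bracket_2 in the frame of base_floor between -0.01 and 0.01 m and angle between bracket_2's own z axis and vertical below 0.06 rad and x of bracket_2_lip in the frame of base_floor above 0.028 m) or (z of bracket_3 in the frame of base_floor between 0.008 and 0.016 m and y of bracket_3 in the frame of base_floor between -0.01 and 0.01 m and angle between bracket_3's own z axis and vertical below 0.06 rad and x of bracket_3_lip in the frame of base_floor above 0.028 m))), for 0.2 s.
2. a short-lipped bracket lies level as layer 3 of the pile, lip to the -x end of the base (((z of bracket_1 in the frame of base_floor between 0.02 and 0.028 m and y of bracket_1 in the frame of base_floor between -0.01 and 0.01 m and angle between bracket_1's own z axis and vertical below 0.06 rad and x of bracket_1_lip in the frame of base_floor below -0.028 m) or (z of bracket_2 in the frame of base_floor between 0.02 and 0.028 m and y of bracket_2 in the frame of base_floor between -0.01 and 0.01 m and angle between bracket_2's own z axis and vertical below 0.06 rad and x of bracket_2_lip in the frame of base_floor below -0.028 m) or (z of bracket_3 in the frame of base_floor between 0.02 and 0.028 m and y of bracket_3 in the frame of base_floor between -0.01 and 0.01 m and angle between bracket_3's own z axis and vertical below 0.06 rad and x of bracket_3_lip in the frame of base_floor below -0.028 m))), for 0.2 s.
3. a short-lipped bracket lies level as layer 4 of the pile, lip to the +x end of the base (((z of bracket_1 in the frame of base_floor between 0.032 and 0.04 m and y of bracket_1 in the frame of base_floor between -0.01 and 0.01 m and angle between bracket_1's own z axis and vertical below 0.06 rad and x of bracket_1_lip in the frame of base_floor above 0.028 m) or (z of bracket_2 in the frame of base_floor between 0.032 and 0.04 m and y of bracket_2 in the frame of base_floor between -0.01 and 0.01 m and angle between bracket_2's own z axis and vertical below 0.06 rad and x of bracket_2_lip in the frame of base_floor above 0.028 m) or (z of bracket_3 in the frame of base_floor between 0.032 and 0.04 m and y of bracket_3 in the frame of base_floor between -0.01 and 0.01 m and angle between bracket_3's own z axis and vertical below 0.06 rad and x of bracket_3_lip in the frame of base_floor above 0.028 m))), for 0.2 s.
At the end, for the whole second after the job is handed in: Brackets level (0.06 rad) in layers 0, 12, 24, 36 mm (within 4) above the base's floor, bracket_0 lowest, within 10 mm of its centre line, lips at -x, +x, -x, +x end from the bottom, 28 mm or more from the centre. Cover on the floor within 3 mm, centred within 8, upright. All at rest (z of bracket_0 in the frame of base_floor between -0.004 and 0.004 m and y of bracket_0 in the frame of base_floor between -0.01 and 0.01 m and angle between bracket_0's own z axis and vertical below 0.06 rad and x of bracket_0_lip in the frame of base_floor below -0.028 m and ((z of bracket_1 in the frame of base_floor between 0.008 and 0.016 m and y of bracket_1 in the frame of base_floor between -0.01 and 0.01 m and angle between bracket_1's own z axis and vertical below 0.06 rad and x of bracket_1_lip in the frame of base_floor above 0.028 m) or (z of bracket_2 in the frame of base_floor between 0.008 and 0.016 m and y of bracket_2 in the frame of base_floor between -0.01 and 0.01 m and angle between bracket_2's own z axis and vertical below 0.06 rad and x of bracket_2_lip in the frame of base_floor above 0.028 m) or (z of bracket_3 in the frame of base_floor between 0.008 and 0.016 m and y of bracket_3 in the frame of base_floor between -0.01 and 0.01 m and angle between bracket_3's own z axis and vertical below 0.06 rad and x of bracket_3_lip in the frame of base_floor above 0.028 m)) and ((z of bracket_1 in the frame of base_floor between 0.02 and 0.028 m and y of bracket_1 in the frame of base_floor between -0.01 and 0.01 m and angle between bracket_1's own z axis and vertical below 0.06 rad and x of bracket_1_lip in the frame of base_floor below -0.028 m) or (z of bracket_2 in the frame of base_floor between 0.02 and 0.028 m and y of bracket_2 in the frame of base_floor between -0.01 and 0.01 m and angle between bracket_2's own z axis and vertical below 0.06 rad and x of bracket_2_lip in the frame of base_floor below -0.028 m) or (z of bracket_3 in the frame of base_floor between 0.02 and 0.028 m and y of bracket_3 in the frame of base_floor between -0.01 and 0.01 m and angle between bracket_3's own z axis and vertical below 0.06 rad and x of bracket_3_lip in the frame of base_floor below -0.028 m)) and ((z of bracket_1 in the frame of base_floor between 0.032 and 0.04 m and y of bracket_1 in the frame of base_floor between -0.01 and 0.01 m and angle between bracket_1's own z axis and vertical below 0.06 rad and x of bracket_1_lip in the frame of base_floor above 0.028 m) or (z of bracket_2 in the frame of base_floor between 0.032 and 0.04 m and y of bracket_2 in the frame of base_floor between -0.01 and 0.01 m and angle between bracket_2's own z axis and vertical below 0.06 rad and x of bracket_2_lip in the frame of base_floor above 0.028 m) or (z of bracket_3 in the frame of base_floor between 0.032 and 0.04 m and y of bracket_3 in the frame of base_floor between -0.01 and 0.01 m and angle between bracket_3's own z axis and vertical below 0.06 rad and x of bracket_3_lip in the frame of base_floor above 0.028 m)) and z of cover in the frame of base_floor between -0.003 and 0.003 m and horizontal distance between cover and base_floor below 0.008 m and angle between cover's own z axis and vertical below 0.04 rad and angle between the x axis of cover and the x axis of base, either way round below 0.12 rad and linear speed of each of bracket_0, bracket_1, bracket_2, bracket_3, cover below 0.02 m/s); the robot touches nothing.
It fails at once if the tall-lipped bracket is moved more than 20 mm (distance of tall_bracket from where it was at the start of the episode above 0.02 m).
It fails at once if the weight is moved more than 20 mm (distance of weight_a from where it was at the start of the episode above 0.02 m).
It fails at once if the sample cup is moved more than 20 mm (distance of cup_a from where it was at the start of the episode above 0.02 m).
It fails at once if the beaker is moved more than 20 mm (distance of beaker_a from where it was at the start of the episode above 0.02 m).
It also fails if it takes over 72 s, if anything falls off the work surface, if the arm or the gripper's body presses on something with over 40 N, if the wrist force passes 120 N, or if a joint passes its speed limit or range.

## Working session

There is one attempt and no reset: what is moved stays moved. The work goes in short steps, each a Python script; the robot and the scene stay as the last script left them, time stands still between calls to the robot, and variables do not carry over. Pictures are saved under pics/ and viewed, about 8 in all and at most 12, crops included, and the job is handed in when it is done.

```bash
mkdir -p pics
python3 - <<'E'
from bench import env
import cv2
for n in("top","scene"):
    cv2.imwrite(f"pics/{n}0.png",env.get_image(n)[:,:,::-1])
    m=env.camera_model(n);print(n,m)
print(env.grasp_offset,env.get_position(),env.get_ee_rot(),env.get_time_s())
E
```

```text
top {'fx': 425.12626662300124, 'fy': 425.12626662300124, 'cx': 322.21604017478217, 'cy': 192.88066474771512, 'R': array([[ 0.00611186, -0.99994908, -0.00802992],
       [-0.99480641, -0.00526415, -0.10164888],
       [ 0.10160143,  0.00860948, -0.99478793]]), 't': array([-0.0363641 ,  0.54804602,  1.57316697])}
scene {'fx': 466.0947700300855, 'fy': 466.0947700300855, 'cx': 310.1561613010737, 'cy': 197.98271159287208, 'R': array([[ 0.710989  , -0.70320177,  0.00138062],
       [-0.42365617, -0.4299131 , -0.79730181],
       [ 0.56125759,  0.56628791, -0.60357925]]), 't': array([-0.4466737 ,  0.27250588,  1.08523605])}
0.1547 [0.27507052 0.56109027 0.40399264] [[-8.97918088e-01  4.40162293e-01 -5.12872160e-04]
 [ 4.40162589e-01  8.97917344e-01 -1.15725022e-03]
 [-4.88611043e-05 -1.26486304e-03 -9.99999199e-01]] 0.1
```

View pics/top0.png

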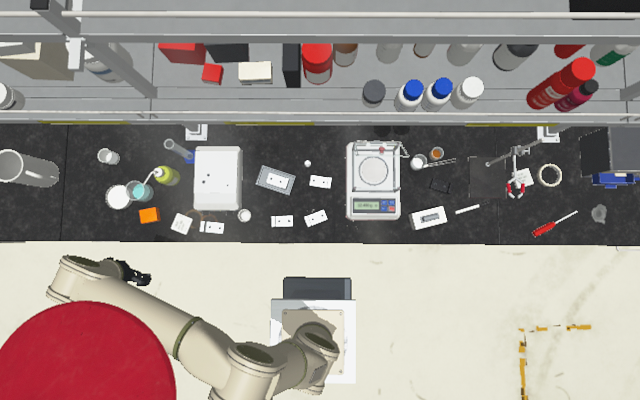

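View pics/scene0.png

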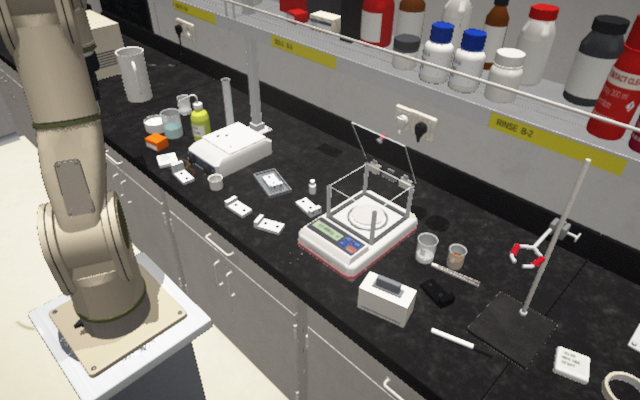

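Brackets could be at top-view (320,182), (282,221), (316,217), (212,227) and (182,223). The black decoy is at (438,185). I'll check them in enlarged crops.

Run:
```python
import cv2,numpy as np
a=cv2.imread("pics/top0.png");b=cv2.imread("pics/scene0.png")
A=cv2.resize(a[160:240,165:345],(800,356),interpolation=cv2.INTER_CUBIC)
B=cv2.resize(b[145:245,150:330],None,fx=4.4,fy=4.4,interpolation=cv2.INTER_CUBIC)
B=cv2.copyMakeBorder(B,0,0,0,800-B.shape[1],cv2.BORDER_CONSTANT)
cv2.imwrite("pics/c1.png",B)
cv2.imwrite("pics/c0.png",cv2.resize(a[140:240,250:440],None,fx=4.2,fy=4.2,interpolation=cv2.INTER_CUBIC))
C=np.vstack([A,cv2.resize(B,(440,244))if 0 else cv2.resize(a[195:240,400:490],(480,240),interpolation=cv2.INTER_CUBIC)[:, :].copy() if 0 else cv2.resize(a[200:236,400:480],(800,244))])
cv2.imwrite("pics/c0.png",C)
```

```text
(no output)
```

View pics/c0.png

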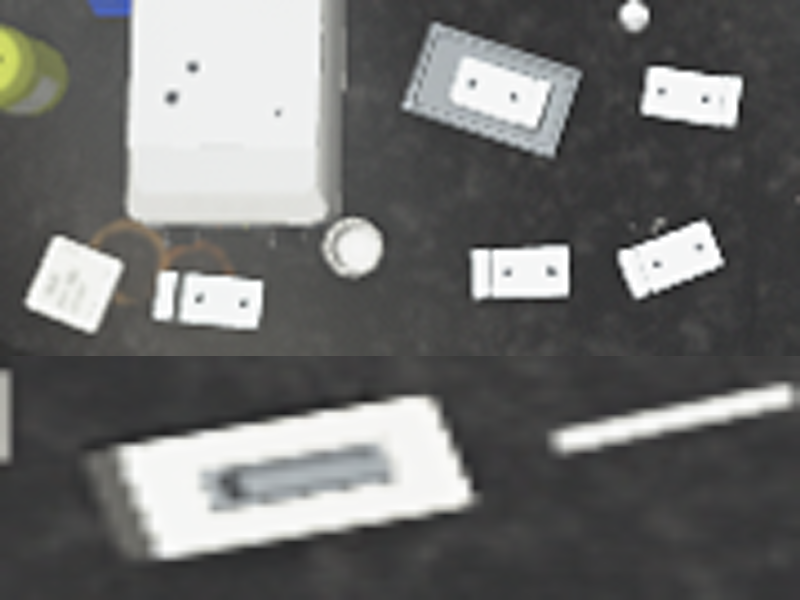

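View pics/c1.png

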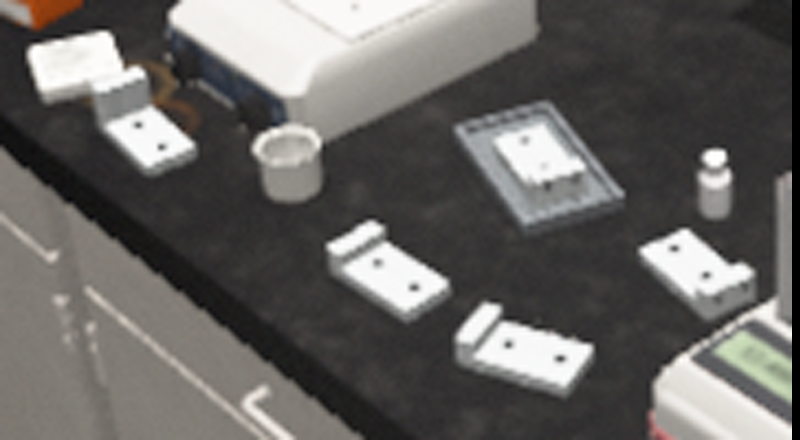

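In the views, the tall-lipped bracket is the one at (212,227), left of the cup, and (182,223) is a flat pad. The short ones are:
- (320,182), lip to image right
- (282,221), lip to image left
- (316,217), lip to image left

bracket_0's lip is at the image-right end of the base at (276,180), so base +x is image left. The cover is at (429,217). Next I'll measure with the wrist camera.

```bash
cat > h.py <<'E'
import numpy as np,cv2
from bench import env
def p2w(m,u,v,z):
    R=np.array(m["R"]);t=np.array(m["t"])
    d=R.T@np.array([(u-m["cx"])/m["fx"],(v-m["cy"])/m["fy"],1]);c=-R.T@t
    return c+d*(z-c[2])/d[2]
def w2p(m,X):
    p=np.array(m["R"])@X+m["t"];return np.array([m["fx"]*p[0]/p[2]+m["cx"],m["fy"]*p[1]/p[2]+m["cy"]])
def down(a):  # tool down, jaw (tool y) axis along angle a in world
    y=np.array([np.cos(a),np.sin(a),0]);z=np.array([0,0,-1.]);return np.column_stack([np.cross(y,z),y,z])
E
python3 - <<'E'
from h import *
m=env.camera_model("top")
f=lambda x,y:(165+x/4.444-.4,160+y/4.444-.4)
for n,c,z in[("base",(493,89),.014),("b0",(499,91),.02),("bR",(691,97),.015),("bL",(521,272),.015),("bM",(671,260),.015),("tall",(208,300),.015),("cup",(353,247),.039)]:
    print(n,p2w(m,*f(*c),z).round(3))
print("cover",p2w(m,429.5,216.5,.07).round(3))
env.move_pose([.5,.06,.42],down(np.pi/2))
w=env.camera_model("wrist");cv2.imwrite("pics/w0.png",env.get_image("wrist")[:,:,::-1])
import pickle;pickle.dump(w,open("w0.pkl","wb"))
print(env.get_time_s(),env.get_joint_positions(),w)
for X in([.5,.06,0],[.6,.16,0]):print(w2p(w,X))
E
```

```text
base [0.6   0.145 0.014]
b0 [0.597 0.139 0.02 ]
bR [ 0.593 -0.025  0.015]
bL [0.443 0.119 0.015]
bM [ 0.454 -0.009  0.015]
tall [0.418 0.384 0.015]
cup [0.462 0.257 0.039]
cover [ 0.46  -0.424  0.07 ]
2.1333 [-0.56013102  0.04461542  0.36153316  1.77041617 -0.01625666  1.32965505
  1.37713995] {'fx': 316.0138605101571, 'fy': 316.0138605101571, 'cx': 314.84453288859584, 'cy': 203.30069449170028, 'R': array([[-1.23096398e-04,  9.99999965e-01,  2.35484442e-04],
       [ 9.62810186e-01,  5.48955817e-05,  2.70178725e-01],
       [ 2.70178702e-01,  2.59984847e-04, -9.62810159e-01]]), 't': array([-0.06203514, -0.5209914 ,  0.25801312])}
[313.15907567 171.48129289]
[388.47069481 245.94874864]
```

View pics/w0.png

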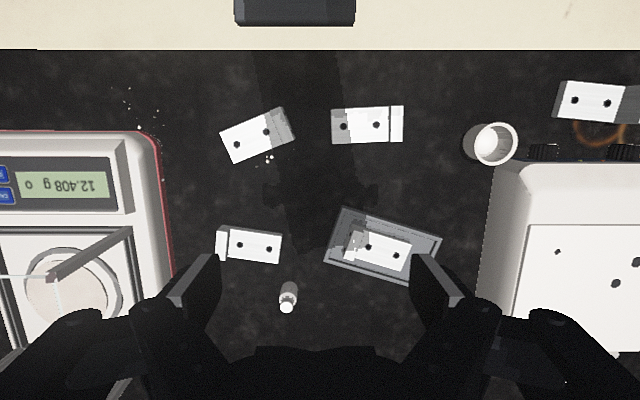

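Run:
```python
import cv2
a=cv2.imread("pics/w0.png")[95:290,210:450]
cv2.imwrite("pics/c2.png",cv2.resize(a,None,fx=3,fy=3,interpolation=cv2.INTER_LANCZOS4))
```

```text
(no output)
```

View pics/c2.png

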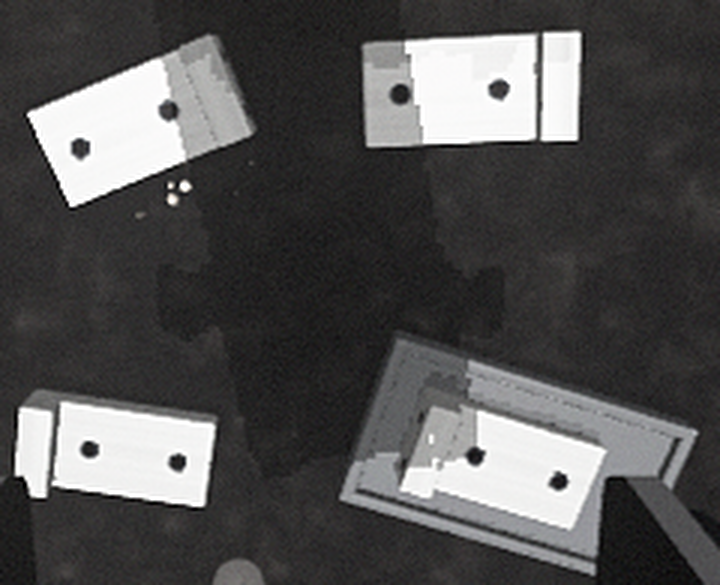

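```bash
cat > fit.py <<'E'
from h import *
import pickle
from scipy.optimize import least_squares
w=pickle.load(open("w0.pkl","rb"))
H="H1";G="H2"
O={"bM":[((27,113),(-40,S,12))for S in()],}
# (pixel, x, y, z mm);  H: hole
ob={"bM":[(27,113,-40,1,12),(72,208,-40,-1,12),(80,148,G,0,12),(168,110,H,0,12)],
"bL":[(362,43,-40,1,12),(366,147,-40,-1,12),(580,31,40,1,24),(579,141,40,-1,24),(541,34,26,1,24),(541,139,26,-1,24),(400,94,G,0,12),(499,89,H,0,12)],
"bR":[(216,421,-40,-1,12),(205,507,-40,1,12),(20,407,40,-1,24),(53,411,26,-1,24),(90,449,H,0,12),(178,462,G,0,12)],
"b0":[(606,446,-40,-1,20),(572,529,-40,1,20),(475,456,H,0,20),(558,481,G,0,20)]}
guess={"bM":(.454,-.009,1.2),"bL":(.443,.119,1.57),"bR":(.593,-.025,-1.7),"b0":(.597,.139,-1.9),"base":(.6,.145,1.25)}
base=[(397,333,-68,-39,0),(341,498,-68,39,14),(697,432,68,-39,0)]
def proj(p,x,y,z):
    c,s=np.cos(p[2]),np.sin(p[2]);return w2p(w,np.array([p[0]+c*x/1e3-s*y/1e3,p[1]+s*x/1e3+c*y/1e3,z/1e3]))
crop=lambda q:(q+.33-np.array([210,95]))*3
K=list(ob)
# y signs: resolved by nearest (symmetric about +-20)
def res(v):
    r=[]
    for i,k in enumerate(K):
        p=v[2+3*i:5+3*i]
        for(a,b,x,y,z)in ob[k]:
            x={H:v[0],G:v[1]}.get(x,x)
            e=[crop(proj(p,x,20*s*y,z))-(a,b) for s in((1,-1)if y else(1,))]
            r+=list(min(e,key=lambda d:d@d))
    return np.array(r)
S=least_squares(res,np.r_[5,-25,np.concatenate([guess[k]for k in K])],x_scale=np.r_[10,10,[.01,.01,.05]*4],loss="soft_l1",f_scale=3)
P={k:S.x[2+3*i:5+3*i]for i,k in enumerate(K)}
B=least_squares(lambda p:np.concatenate([min((crop(proj(p,x,s*y,z))-(a,b) for s in[-1]),key=lambda d:d@d)for(a,b,x,y,z)in base]),guess["base"],x_scale=[.01,.01,.05])
P["base"]=B.x
if __name__=="__main__":
    print(S.x[:2],{k:v.round(4)for k,v in P.items()});print(res(S.x).round(1));print(B.fun.round(1))
    d=P["b0"]-P["base"];c,s=np.cos(P["base"][2]),np.sin(P["base"][2]);print("b0 in base",c*d[0]+s*d[1],-s*d[0]+c*d[1],d[2]+np.pi)
    im=cv2.resize(cv2.imread("pics/w0.png")[95:290,210:450],None,fx=3,fy=3)
    def poly(p,L,z,col):cv2.polylines(im,[np.array([crop(proj(p,x,y,z))for x,y in L]).round().astype(int)],True,col)
    R=lambda a,b,h:[(a,-h),(b,-h),(b,h),(a,h)]
    for k in K:
        o=8 if k=="b0"else 0
        poly(P[k],R(-40,26,20),12+o,(0,0,255));poly(P[k],R(26,40,20),24+o,(0,200,0));poly(P[k],R(-40,40,20),o,(255,100,0))
    b=P["base"];poly(b,R(-68,68,39),14,(0,0,255));poly(b,R(-68,68,39),0,(255,100,0));poly(b,R(-62,62,33),14,(0,255,255));poly(b,R(-62,62,33),8,(0,200,0))
    cv2.imwrite("pics/o0.png",im)
pickle.dump(P,open("P.pkl","wb"))
E
python3 fit.py
```

```text
[ 11.80225838 -26.13826788] {'bM': array([ 0.4552, -0.0059,  1.9614]), 'bL': array([0.4434, 0.1207, 1.6217]), 'bR': array([ 0.5943, -0.0228, -1.7157]), 'b0': array([ 0.5958,  0.14  , -1.8629]), 'base': array([0.6026, 0.1503, 1.2292])}
[-1.1  0.2 -0.3  0.1  0.8 -0.3  0.6  0.  -0.1 -0.8 -0.3  1.4  0.8 -0.8
 -0.8 -0.6  1.6 -1.8  0.2  3.3 -0.3  0.3 -1.1  0.1 -0.1  1.2  0.2  0.
 -1.  -0.4  0.1  0.2  0.4  0.1  0.5 -1.1  0.4  0.7  0.2  0.3 -1.1  0.
  0.5 -1.1]
[ 5.6 -2.6 -0.   4.2 -5.7 -2. ]
b0 in base -0.011958940098921136 0.0030556019523003265 0.04943380218969651
```

View pics/o0.png

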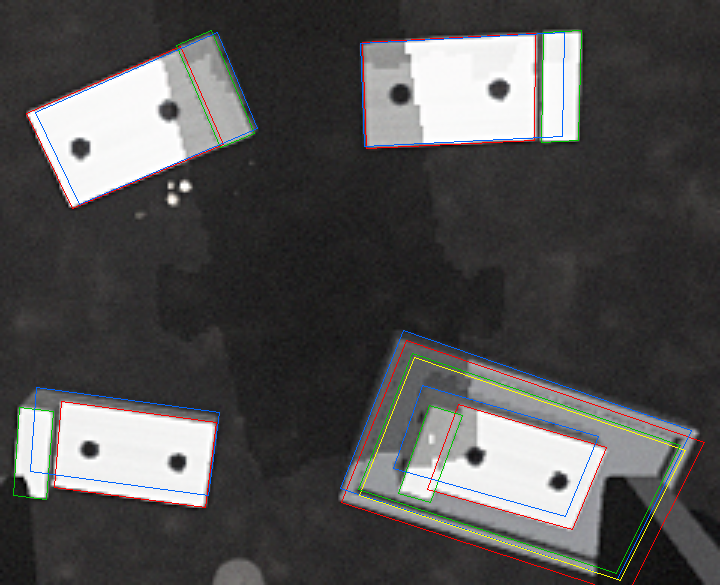

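Run:
```python
from h import *
import pickle
env.move_l([.61,.14,.33],feed=.3)
w=env.camera_model("wrist");im=env.get_image("wrist")[:,:,::-1];cv2.imwrite("pics/w1.png",im)
pickle.dump(w,open("w1.pkl","wb"));print(env.get_time_s())
c=w2p(w,np.array([.6,.147,.01]));print(c)
x,y=(c-[110,75]).astype(int);x=max(x,0);y=max(y,0);print(x,y)
cv2.imwrite("pics/c3.png",cv2.resize(im[y:y+150,x:x+220],None,fx=3.6,fy=3.6,interpolation=cv2.INTER_LANCZOS4))
```

```text
2.875
[321.61455167 179.72112117]
211 104
```

View pics/c3.png

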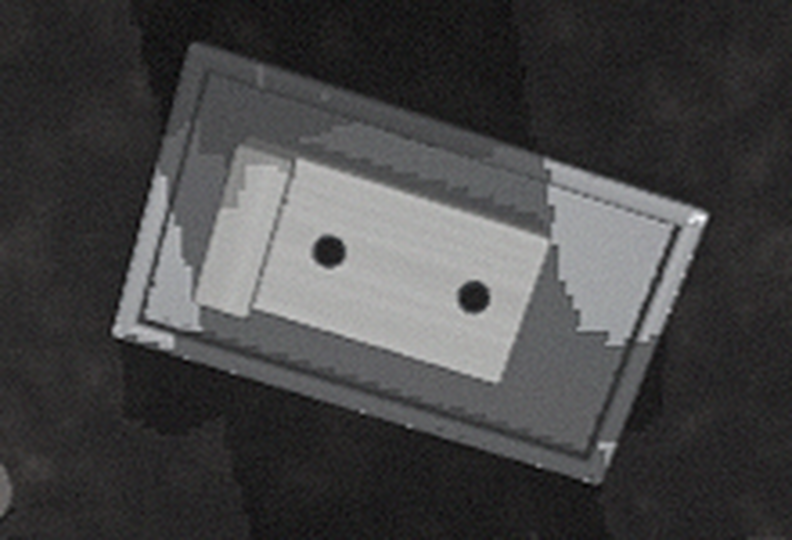

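```bash
cat > fit2.py <<'E'
from h import *
import pickle
from scipy.optimize import least_squares
w=pickle.load(open("w1.pkl","rb"));P=pickle.load(open("P.pkl","rb"))
def proj(p,x,y,z):
    c,s=np.cos(p[2]),np.sin(p[2]);q=w2p(w,np.array([p[0]+c*x/1e3-s*y/1e3,p[1]+s*x/1e3+c*y/1e3,z/1e3]))
    return (q-[211,104])*3.6+1.3
# world +y = right, +x = down.  base +x right(+y), base +y = up (-x)
base=[(190,42,-68,39,14),(707,215,68,39,14),(600,483,68,-39,14),(115,335,-68,-39,14)]
b0=[(550,238,-40,-20,20),(500,383,-40,20,20),(297,157,26,-20,32),(250,317,26,20,32),(240,143,40,-20,32),(196,304,40,20,32),(330,251,11.8,0,20),(474,297,-26.1,0,20)]
F=lambda ob,g:least_squares(lambda p:np.concatenate([proj(p,*o[2:])-o[:2]for o in ob]),g,x_scale=[.01,.01,.05],loss="soft_l1",f_scale=4)
for k,ob,g in(("base",base,(.6,.147,1.25)),("b0",b0,(.596,.14,-1.87))):
    s=F(ob,g);print(k,s.x.round(4),P[k].round(4));print(np.concatenate([proj(s.x,*o[2:])-o[:2]for o in ob]).round(1));P[k]=s.x
d=P["b0"]-P["base"];c,s=np.cos(P["base"][2]),np.sin(P["base"][2]);print("b0 in base",c*d[0]+s*d[1],-s*d[0]+c*d[1],d[2]+np.pi)
pickle.dump(P,open("P2.pkl","wb"))
E
python3 fit2.py
```

```text
base [0.5997 0.1486 1.2568] [0.6026 0.1503 1.2292]
[-0.5 -2.3  4.9 -2.3  0.6  5.1 -5.6  2.3]
b0 [ 0.5956  0.141  -1.8832] [ 0.5958  0.14   -1.8629]
[ 5.1 -0.4  0.9  1.8 -0.7  3.  -1.5  2.2 -1.6 -1.7 -3.4 -2.1  1.1 -0.7
  1.4 -1. ]
b0 in base -0.008482007620756698 0.0015632353990281487 0.0015577634883086056
```

```bash
cat >> h.py <<'E'
import pickle
def go(p,R,feed=.35):
    env.move_pose(p,R)
def pick_place(P,k,layer,GX=.006,H=.172,UP=.27):
    b=P[k];B=P["base"]
    cand=[]
    for s in(np.pi/2,-np.pi/2):
        q=env.inverse_kinematics([b[0],b[1],UP],down(b[2]+s))
        if q is not None:cand.append((abs(q[6]),s))
    s=min(cand)[1]
    env.set_gripper(.75,40)
    ax=lambda a:np.array([np.cos(a),np.sin(a)])
    g=b[:2]+GX*ax(b[2])
    env.move_pose([*g,UP-.03],down(b[2]+s));env.move_l([*g,H],feed=.2)
    env.set_gripper(0,60);print(k,"gap",env.get_finger_gap(),"F",np.round(env.get_force(),1))
    env.move_l([*g,UP],feed=.25)
    print("lifted gap",env.get_finger_gap(),"F",np.round(env.get_force(),1))
    sg=1 if layer%2==1 else -1
    yaw=B[2]+(0 if sg>0 else np.pi)
    c=B[:2]+sg*.0095*ax(B[2])+.0008*ax(B[2]+np.pi/2)
    t=c+GX*ax(yaw);R=down(yaw+s);z=H+.008+.012*layer
    env.move_pose([*t,UP],R);env.move_l([*t,z+.02],feed=.2);env.move_l([*t,z+.001],feed=.04)
    print("placed F",np.round(env.get_force(),1),env.get_position(),env.get_time_s())
    return t,z
def release(t,UP=.27):
    env.set_gripper(.68);env.move_l([*t,UP],feed=.25)
E
python3 - <<'E'
from h import *
P=pickle.load(open("P2.pkl","rb"))
pick_place(P,"bL",1)
E
```

```text
bL gap 0.4489206580245144 F [-2.5 -0.9  9.4]
lifted gap 0.4548714729459239 F [ 0.9 -0.2 -1.1]
placed F [-6.1 -0.3 11.1] [0.60381443 0.16368154 0.1937379 ] 7.8167
```

Run:
```python
from h import *
P=pickle.load(open("P2.pkl","rb"))
p=env.get_position();release(p[:2]);print(env.get_time_s(),env.get_force().round(1))
env.move_pose([.61,.14,.33],down(np.pi/2-np.pi))
w=env.camera_model("wrist");im=env.get_image("wrist")[:,:,::-1];cv2.imwrite("pics/w2.png",im)
c=w2p(w,np.array([.6,.147,.01]));x,y=np.maximum(c-[110,75],0).astype(int);y=min(y,250)
def pr(p,x_,y_,z_):
    cc,s=np.cos(p[2]),np.sin(p[2]);q=w2p(w,np.array([p[0]+cc*x_-s*y_,p[1]+s*x_+cc*y_,z_]));return(q-[x,y])*3.6+1.3
o=cv2.resize(im[y:y+150,x:x+220],None,fx=3.6,fy=3.6,interpolation=cv2.INTER_LANCZOS4)
B=P["base"]
L=lambda a,b,h,z,col,oy=0:cv2.polylines(o,[np.array([pr(B,X,Y+oy,z)for X,Y in((a,-h),(b,-h),(b,h),(a,h))]).round().astype(int)],True,col)
L(-.068,.068,.039,.014,(0,0,255));L(.0355,.0495,.02,.044,(0,255,0),.0008);L(-.0305,.0355,.02,.032,(0,255,255),.0008)
cv2.imwrite("pics/c4.png",o);print(x,y,env.get_joint_positions().round(2),env.get_time_s())
```

```text
8.6 [ 0.5 -0.7 -1.4]
198 125 [-0.99  0.53  0.94  1.59 -0.44  1.25 -1.54] 9.7
```

View pics/c4.png

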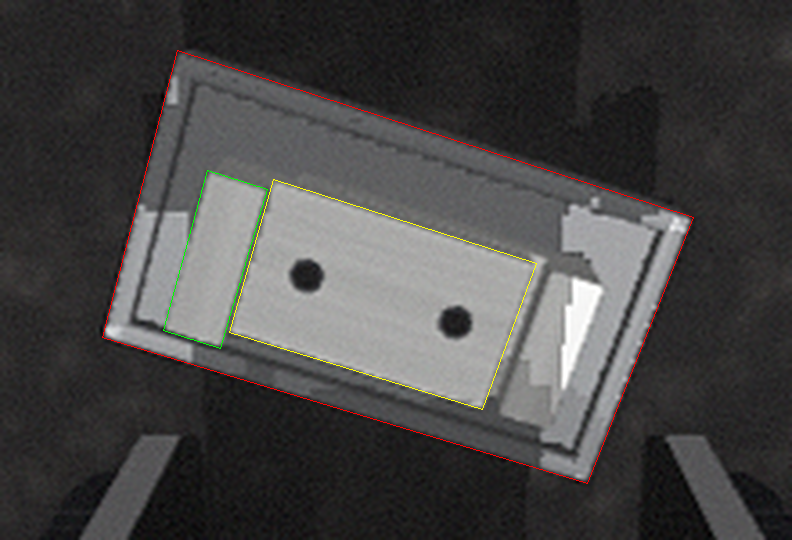

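The picture shows layer 2 lying exactly on the predicted outline, at (380,290), clear of the lip below at (545,345). Next is layer 3.

Run:
```python
from h import *
P=pickle.load(open("P2.pkl","rb"))
t,z=pick_place(P,"bR",2)
print(env.get_finger_gap());release(t);print(env.get_time_s(),env.get_joint_positions().round(2))
g=env.get_finger_gap()
```

```text
bR gap 0.4425632985992807 F [-1.4 -0.   6. ]
lifted gap 0.4477021489852628 F [ 0.6  0.1 -2.7]
placed F [-4.  -1.5  6.2] [0.59416687 0.13411418 0.20540961] 14.4417
0.44890875239829403
15.175 [-0.79  0.46  0.63  1.69 -0.3   1.09 -0.38]
```

Run:
```python
from h import *
P=pickle.load(open("P2.pkl","rb"))
t,z=pick_place(P,"bM",3)
release(t,.29);print(env.get_time_s())
env.move_pose([.61,.14,.36],down(-np.pi/2))
w=env.camera_model("wrist");im=env.get_image("wrist")[:,:,::-1];cv2.imwrite("pics/w3.png",im)
B=P["base"]
c=w2p(w,np.array([.6,.147,.03]));x,y=np.maximum(c-[110,75],0).astype(int)
def pr(p,x_,y_,z_):
    cc,s=np.cos(p[2]),np.sin(p[2]);q=w2p(w,np.array([p[0]+cc*x_-s*y_,p[1]+s*x_+cc*y_,z_]));return(q-[x,y])*3.6+1.3
o=cv2.resize(im[y:y+150,x:x+220],None,fx=3.6,fy=3.6,interpolation=cv2.INTER_LANCZOS4)
L=lambda a,b,h,z,col,oy=.0008:cv2.polylines(o,[np.array([pr(B,X,Y+oy,z)for X,Y in((a,-h),(b,-h),(b,h),(a,h))]).round().astype(int)],True,col)
L(-.068,.068,.039,.014,(0,0,255),0);L(.0355,.0495,.02,.068,(0,255,0));L(-.0305,.0355,.02,.056,(0,255,255));L(-.0495,-.0355,.02,.056,(255,100,0))
# look at the cover
env.move_pose([.42,-.3,.42],down(-np.pi/2))
w=env.camera_model("wrist");im=env.get_image("wrist")[:,:,::-1];cv2.imwrite("pics/w4.png",im);pickle.dump(w,open("w4.pkl","wb"))
cv2.imwrite("pics/c5.png",np.vstack([cv2.resize(o,(528,360)),cv2.resize(im,(528,240))])if 0 else o)
print(w2p(w,np.array([.46,-.424,.07])),env.get_time_s())
```

```text
bM gap 0.4483603667625089 F [-1.2  0.2  8. ]
lifted gap 0.4486179534913267 F [ 0.8 -0.4 -0.5]
placed F [-4.2  0.1  9.8] [0.60379644 0.16358121 0.21766633] 19.4417
20.2083
[441.5546943  145.62618271] 23.125
```

View pics/c5.png

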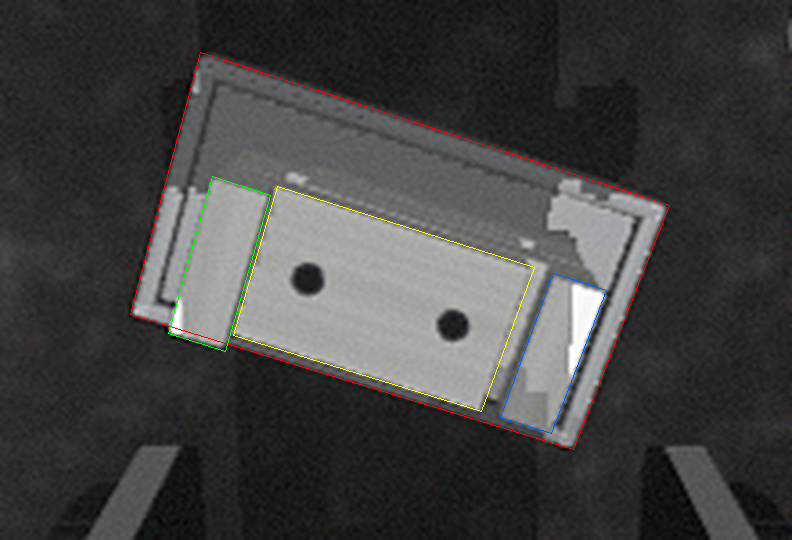

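View pics/w4.png

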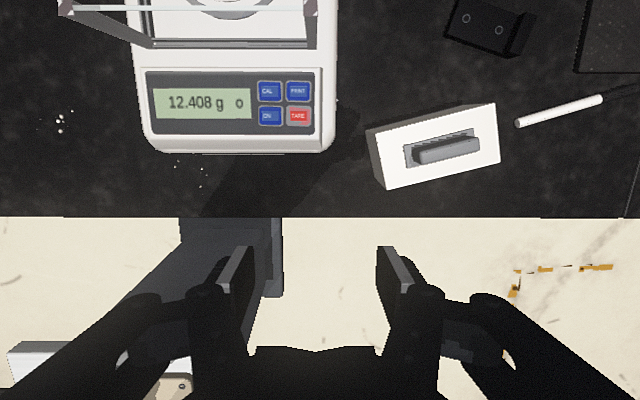

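Layers 2, 3 and 4 sit on the predicted outlines in c5. The cover's white top is at about (437,146) in w4. I'll rectify that top plane (z = 0.07) and fit a rectangle by code.

```bash
cat > cov.py <<'E'
from h import *
def warp(w,im,z,c,h=.09,s=4000):  # rows: +x up ; col: -y right
    q=[(c[0]+h,c[1]+h),(c[0]+h,c[1]-h),(c[0]-h,c[1]-h),(c[0]-h,c[1]+h)]
    src=np.float32([w2p(w,np.array([*a,z]))for a in q]);n=2*h*s
    return cv2.warpPerspective(im,cv2.getPerspectiveTransform(src,np.float32([(0,0),(n,0),(n,n),(0,n)])),(int(n),int(n)),flags=cv2.INTER_CUBIC)
def rect(mask,c,h=.09,s=4000):
    k,_=cv2.findContours(mask,cv2.RETR_EXTERNAL,cv2.CHAIN_APPROX_NONE);k=max(k,key=cv2.contourArea)
    r=cv2.minAreaRect(k);b=cv2.boxPoints(r);e=max((b[1]-b[0],b[2]-b[1]),key=np.linalg.norm)
    return np.array([c[0]+h-r[0][1]/s,c[1]+h-r[0][0]/s]),np.arctan2(-e[0],-e[1])%np.pi,np.array(r[1])/s*1e3
def meas(w,im,c,th=215):
    g=cv2.cvtColor(warp(w,im,.07,c),cv2.COLOR_BGR2GRAY);m=cv2.morphologyEx((g>th).astype(np.uint8),cv2.MORPH_OPEN,np.ones((9,9)))
    return rect(m,c),g
E
python3 - <<'E'
from cov import *
c=(.46,-.424)
print(meas(pickle.load(open("w4.pkl","rb")),cv2.imread("pics/w4.png"),c)[0])
env.move_l([.42,-.424,.38],feed=.25)
w=env.camera_model("wrist");im=np.ascontiguousarray(env.get_image("wrist")[:,:,::-1]);cv2.imwrite("pics/w5.png",im);pickle.dump(w,open("w5.pkl","wb"))
for th in(170,200,215,230):
    r,g=meas(w,im,c,th);print(th,r)
print(env.get_time_s())
# ridge: darker area inside top, warped at z=.098
(cc,a,_),_=meas(w,im,c,200)
g=cv2.cvtColor(warp(w,im,.098,cc),cv2.COLOR_BGR2GRAY);print([int(v) for v in g[360,200:520:20]],[int(v)for v in g[300:420:8,360]])
E
```

```text
(array([ 0.45784317, -0.42087668]), np.float32(1.8234496), array([ 59.45261383, 117.19891357]))
170 (array([ 0.45824162, -0.42146338]), np.float32(1.8271639), array([ 59.5205307 , 117.72158051]))
200 (array([ 0.378625, -0.4355  ]), np.float32(1.5707964), array([ 16.75, 156.5 ]))
215 (array([ 0.378625, -0.4355  ]), np.float32(1.5707964), array([ 16.75, 156.5 ]))
230 (array([ 0.3785, -0.4355]), np.float32(1.5707964), array([ 16.5, 156.5]))
23.85
[239, 240, 241, 241, 242, 240, 240, 240, 239, 240, 240, 241, 240, 239, 238, 240] [239, 239, 241, 241, 240, 240, 240, 240, 240, 240, 239, 242, 241, 240, 239]
```

Run:
```python
from h import *
P=pickle.load(open("P2.pkl","rb"));B=P["base"]
c=np.array([.4581,-.4212]);a=1.8255
cand=[(abs(q[6]),s) for s in(np.pi/2,-np.pi/2) if (q:=env.inverse_kinematics([*c,.36],down(a+s))) is not None];print(cand)
s=min(cand)[1]
env.set_gripper(.5,80)
env.move_pose([*c,.30],down(a+s));env.move_l([*c,.247],feed=.1)
print("F",env.get_force().round(1))
env.set_gripper(0,80);print("gap",env.get_finger_gap(),env.get_force().round(1))
env.move_l([*c,.38],feed=.15)
print("lift gap",env.get_finger_gap(),env.get_force().round(1),env.get_wrist_torque().round(2))
R=down(B[2]+s)
try:
    env.move_l([.42,-.30,.38],feed=.2);env.move_l([.42,-.02,.38],attitude=R,feed=.2)
    env.move_l([B[0],B[1],.38],feed=.2);env.move_l([B[0],B[1],.28],feed=.12)
except env.MotionError as e:print("ERR",e)
print(env.get_position(),env.get_finger_gap(),env.get_force().round(1),env.get_time_s())
w=env.camera_model("wrist");cv2.imwrite("pics/w6.png",env.get_image("wrist")[:,:,::-1]);cv2.imwrite("pics/s6.png",env.get_image("scene")[:,:,::-1]);pickle.dump(w,open("w6.pkl","wb"))
```

```text
[(np.float64(1.7953998241754927), 1.5707963267948966), (np.float64(1.0796507504866075), -1.5707963267948966)]
F [-0.9 -0.1 -0. ]
gap 0.15021265895378122 [-0.6  0.6  4.7]
lift gap 0.14258348027669518 [-0.   0.  -2.4] [-0.   -0.    0.01]
[0.60004081 0.14867474 0.28092053] 0.1457030608044552 [ 0.   0.7 -1.4] 32.4417
```

Run:
```python
from h import *
P=pickle.load(open("P2.pkl","rb"));B=P["base"]
for z in(.270,.265,.262,.260,.258,.257,.256,.2555,.255,.2545):
    env.move_l([B[0],B[1],z],feed=.03);f=env.get_force().round(1);print(z,env.get_position().round(4)[2],f)
    if f[2]>12:break
```

```text
0.27 0.2698 [ 1.1  0.6 -2. ]
0.265 0.2647 [ 0.4  1.1 -1.5]
0.262 0.2618 [-0.5  0.  -2.1]
0.26 0.2599 [ 0.3 -1.  -1.7]
0.258 0.2578 [ 0.8  0.7 -1.5]
0.257 0.2569 [ 0.3 -0.9 -1.5]
0.256 0.2559 [-0.4 -0.9 -3.6]
0.2555 0.2558 [-1.   0.9  1.5]
0.255 0.2558 [-3.5 -0.9  6.6]
0.2545 0.2557 [-6.6 -1.6 11.1]
```

Contact came at TCP 0.2558. Standing on the rim would have stopped it at about 0.261, so the cover is down on the floor. I'll release, retract and check.

Run:
```python
from cov import *
P=pickle.load(open("P2.pkl","rb"));B=P["base"]
env.set_gripper(.4);env.move_l([B[0],B[1],.38],feed=.15)
env.move_pose([.57,.145,.42],down(-np.pi/2));env.wait(.3)
w=env.camera_model("wrist");im=np.ascontiguousarray(env.get_image("wrist")[:,:,::-1]);s=env.get_image("scene")[:,:,::-1]
c=B[:2]
for z in (.078,):
  for th in(120,150,170):
    g=cv2.cvtColor(warp(w,im,z,c),cv2.COLOR_BGR2GRAY);m=cv2.morphologyEx((g>th).astype(np.uint8),cv2.MORPH_OPEN,np.ones((9,9)));print(th,rect(m,c))
print(B,env.get_time_s())
A=cv2.resize(im[60:300,140:540],(500,300));C=cv2.resize(s[130:280,150:400],(500,300),interpolation=cv2.INTER_CUBIC)
cv2.imwrite("pics/end.png",np.vstack([A,C]))
```

```text
120 (array([0.60385907, 0.1478603 ]), np.float32(1.2562921), array([118.06672668,  68.57150269]))
150 (array([0.59992003, 0.14913565]), np.float32(1.2562921), array([117.73446655,  59.76948929]))
170 (array([0.61026697, 0.14610147]), np.float32(1.2565646), array([116.41251373,  36.63858795]))
[0.59973594 0.14860217 1.25684832] 38.2
```

View pics/end.png

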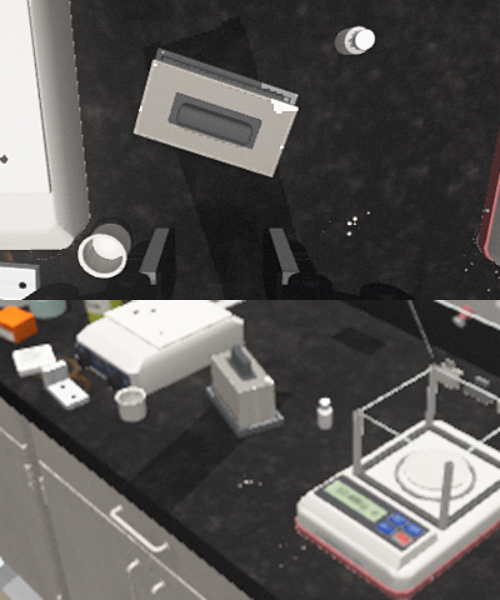

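The cover is centred within 0.6 mm and 0.001 rad of the base, at size 117.7 x 59.8 mm on the seated-height plane. It stands upright inside the rim, and the bystanders in view are in place. I'm handing in.

```bash
python3 -c "
from bench import env
env.finish_job();print(env.get_time_s())"
```

```text
the job is handed in; nothing more can be done
the job is handed in; nothing more can be done
```

The three loose short-lipped brackets are stacked on bracket_0 and the cover is seated over the pile. I handed the job in at about 38 s on the robot's clock, of the 72 s allowed; no verdict is reported.

- **Pile:** Each bracket is turned end for end to the one below. Wrist pictures after layers 2 and 4 showed them on the predicted outlines to within about a millimetre. Layer 3 had no picture of its own; in the layer-4 picture its lip was on its outline.
- **Cover:** I carried it round in front of the balance and lowered it until it touched down at TCP height 0.2558 m. I expected 0.255 m, and standing on the rim would have given about 0.261 m. After release it measured about 0.6 mm from the base centre, 0.001 rad off in yaw, and looked upright.
- **Disagreements:** My first fit of the base was poor, with the base partly hidden and in shadow, so I replaced it with one from a clearer view. In the last measurement, only the middle of three brightness thresholds gave the cover's true size, so I used that one. The other two were spoiled by shading.
- **Left alone:** The last picture shows the tall-lipped bracket, weight and cup where they were. The beaker was out of that crop, and the arm never went near it.

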